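# Half-light check of a prototype's light sensor

### The arm

A 6-joint arm with a two-finger parallel gripper is mounted at the origin on the work surface. World frame = base frame: x ahead of the robot, y to its left, z up, the work surface at z = 0. Lengths are in m, angles in rad, forces in N, time in s.
With the tool pointing down it reaches from about 0.35 to 0.975 m from the base axis. Payload 4.9 kg.
Tool frame: the origin (TCP) lies at the very end of the fingers, on their centre line; the grasp point (between the pads) lies 19 mm behind it; z points along the fingers, x is the direction in which the jaws open and shut, and the axes are right-handed (so a half turn about z gives the same grasp; the last joint's range is limited). The gripper opens to 85 mm and grips with 20 to 120 N. Pads are 22 mm wide; open, the fingers measure 114 mm over their backs; the gripper's body (76 mm by 85 mm) begins 54 mm behind the grasp point. The pads swing forward as they close: fully open they stand 13 mm farther back than shut.
Start: joints at [1.189, 0.053, 1.613, -0, 1.476, -0.119], TCP at [0.162, 0.604, 0.231] pointing down, gripper open.
Joint ranges: [-3.01, 3.01], [-1.01, 2.22], [0.06, 2.58], [-1.02, 4.17], [0.09, 2.62], [-3.14, 3.14]. Speed limits (rad/s): [2.57, 2.57, 3.14, 3.14, 3.14, 3.14].

### API

Orientations are given as a rotation vector (axis times angle).
In Python, from station import ctrl gives the robot as it stands.
- The arm moves only by the shell command python3 -m handwheel 'ROWS' [OPENING] [FORCE]. ROWS is a JSON object of lists of equal length, an entry for each row: "offset": the shift along the world's x, y, z in units of 40 mm (1.0 is 40 mm), a list of three; "roll": the turn about the world's z in units of 6 degrees (1.0 is 6 degrees). A call has exactly 10 rows; each row is the pose to reach, as a shift and turn from the pose commanded when the call began; what a row does not reach only later rows make up. A row lasts 1/10 s, in which the tool goes at most 50 mm and 8.59 degrees, less where a joint would pass 70% of its speed; a pose out of reach is approached as far as the arm can. A call with a gripper value outside its range is refused whole. OPENING is the finger opening in mm, from 0 to 85.4, set as the call begins (- or left out, the last holds). The fingers move at their own pace and stop on an object; FORCE is the grip in N (left out, the last holds). Time passes only in rows, so rows that repeat a pose let the fingers close, or fill a call up. It gives the time, the measured TCP pose, the force and the opening at its end, in the units of the state.
- ctrl.get_obs(): the state, without advancing time (a new reading comes with each control period).
- ctrl.get_image(name): name is "scene" or "top" or "wrist"; returns a dict with "img" (480x640x3 uint8, red, green, blue), "fx", "fy", "cx", "cy" (pixels), "T" (4x4, takes a point from camera to world coordinates). Camera axes: x right, y down, z forward; pixel columns grow to the right and rows downward; lengths in m; the calibration is good to about 2 mm. The wrist camera is an equidistant fisheye: a pixel r from the principal point sees the ray r / f radians off the axis. A picture is of the moment at which its call begins. There is no depth.
- ctrl.finish_job(): hands the job in, once; it reports no verdict.
The state is a dict: "t": time; "q": joint angles; "dq": joint speeds; "effort": joint torques, N m; "tool_pos": TCP position; "tool_rot": TCP orientation; "contact_force": force on the tool from outside, world axes, zero at the start; "wrist_torque": the same for the moment, N m; "opening": finger opening in m.
Only numpy, scipy, OpenCV 4.12 (cv2) and the standard library are available. Lean on these libraries where they do the work, as an engineer would, in place of code of your own. Each camera call takes 0.05 s, during which the arm holds its last target.

### The job

Set up a half-light check: first, with the lamp's shutter still closed, push the grey prototype unit along the bench (do not lift or tip it) until it sits inside the yellow taped outline, square to the lamp. Then take the black upright tab of the lamp's orange sprung shutter, slide it half open so that its pointer is in the green band, and finish while still holding the tab steady there with the gripper, because the spring shuts it as soon as it is let go. Leave the other things on the bench where they are.

Things in the scene. Friction and masses are not known exactly. Their poses are not given: they have to be found in the camera images.
- prototype_mid (a point): The prototype: loose grey printed box with a screen on top, 90 (x) x 110 (y) x 60 mm tall, 0.3 to 0.65 kg. The point is its centre, 30 above the bench; x points to its far side (light sensor), z up. Its four sides are upright and flat to push on below 35 mm; a knob and stick rise 14 above its top. It starts well to the left or right of the outline, turned up to 0.5 rad from it.
- spot (a point): Centre of the yellow taped outline on the bench (flat tape, inside 110 (x) x 130 (y) mm), at bench height. Axes are the lamp's: x from the outline towards the lamp, y to the left seen from the robot, z up.
- lamp: Fixed grey lamp box, 120 (x) x 240 (y) x 80 mm tall, origin at its underside's centre, 140 along +x from the outline's centre. Turned up to 0.2 rad on the bench. The shutter blade stands 71 from the origin towards the outline, so 24 beyond a well-placed prototype.
- shutter (a joint): Orange shutter of the lamp: 0 = closed, grows sliding along the lamp's +y, 0.08 m = fully open, 0.04 = half. About 2 N starts it and the spring adds 1 N per 10 mm (6 N at half, 10 N fully open); it slides shut when let go. A black pointer beside the tab moves over a white scale on the lamp's top; the green band is 14 mm wide around half travel.
- tab_mid (a point): The shutter's black upright tab, 30 (x) x 12 (y) x 44 mm tall, axes as the lamp's, standing on the shutter's flat orange plate on the lamp's top. The point is in its middle, 109 above the bench; its foot is 85 and its top 129 above the bench. With the shutter closed it lies straight above the lamp's centre. Free on both sides for a pinch along y.
- jar: Bystander, to be left alone: amber glass jar with a steel cap, 54 diameter x 70 mm tall mm. Origin at its underside's centre.
- meter: Bystander, to be left alone: blue handheld meter, 130 x 70 x 32 mm. Origin at its underside's centre.
- battery: Bystander, to be left alone: red and black battery pack, 75 x 40 x 24 mm. Origin at its underside's centre.
- spool: Bystander, to be left alone: white solder-wire spool standing on its flange, 60 diameter x 40 mm tall mm. Origin at its underside's centre.
- driver: Bystander, to be left alone: green-handled screwdriver, 160 mm long, lying on the bench.
- module: Bystander, to be left alone: small green circuit board 40 x 50 with an upright steel knob shaft, 30 tall in all mm. Origin at its underside's centre.
- bracket: Bystander, to be left alone: grey printed bracket, 70 x 65 x 51 mm. Origin at its underside's centre.

How it is judged:
On the way, in this order (a step that is already met when the one before it is completed fails the run):
1. the prototype sits in the taped outline while the shutter is still closed (horizontal distance between prototype_mid and spot below 0.016 m and angle between the x axis of prototype_mid and the x axis of spot, either way round below 0.2 rad and height (world z) of prototype_mid below 0.034 m and angle between prototype_mid's own z axis and vertical below 0.06 rad and value of joint shutter below 0.005 m), for 0.2 s.
2. the shutter is held half open by the gripper (value of joint shutter between 0.033 and 0.047 m and contact force between the fingers and shutter above 2 N), for 0.2 s.
At the end, for the whole second after the job is handed in: The prototype stands flat on the bench, its centre within 16 mm of the outline's centre and square to the lamp within 0.2 rad; the shutter is still at 40 mm, give or take 7 mm, and the gripper's fingers press on it (by its tab) with more than 2 N (all of step 2 and horizontal distance between prototype_mid and spot below 0.016 m and angle between the x axis of prototype_mid and the x axis of spot, either way round below 0.2 rad and height (world z) of prototype_mid below 0.034 m and angle between prototype_mid's own z axis and vertical below 0.06 rad and velocity of joint shutter between -0.01 and 0.01 m/s); the arm keeps its last pose, push and grip.
It fails at once if the prototype is lifted or tipped (height (world z) of prototype_mid above 0.045 m or angle between prototype_mid's own z axis and vertical above 0.3 rad).
It fails at once if another thing on the bench is moved by more than 30 mm (distance of any of jar, meter, battery, spool, driver, module, bracket from where it was at the start of the episode above 0.03 m).
It fails at once if another thing on the bench is tipped over (angle between any of jar, meter, battery, spool, module, bracket's own z axis and vertical above 0.5 rad).
It also fails if it takes over 64 s, if anything falls off the work surface, if the arm or the gripper's body presses on something with over 40 N, if the wrist force passes 120 N, or if a joint passes its speed limit or range.

## Working session

There is one attempt and no reset: what is moved stays moved. The work goes in short steps, Python scripts to look and compute and a shell command to move; the robot and the scene stay as the last step left them, time stands still between calls to the robot, and variables do not carry over. Pictures are saved under pics/ and viewed, and the job is handed in when it is done.

```bash
mkdir -p pics; ls; python3 - <<'E'
from station import ctrl
import cv2
o=ctrl.get_obs();print(o['t'],o['tool_pos'],o['tool_rot'],o['opening'])
for n in ['scene','top','wrist']:
    d=ctrl.get_image(n);cv2.imwrite(f'pics/{n}0.png',d['img'][...,::-1])
    print(n,d['fx'],d['fy'],d['cx'],d['cy']);print(d['T'].round(4) if hasattr(d['T'],'round') else d['T'])
E
```

```text
pics
0.0 [0.16209959 0.60297716 0.23008423] [ 2.49248389  1.91070888 -0.00275998] 0.085551422104864
scene 499.6368639138333 499.6368639138333 322.36429624929383 237.17029220893303
[[-0.2847  0.7479 -0.5996  1.2149]
 [ 0.9585  0.233  -0.1645  0.1884]
 [ 0.0166 -0.6215 -0.7832  0.9147]
 [ 0.      0.      0.      1.    ]]
top 486.6217558620654 486.6217558620654 320.027328980714 246.59043009636028
[[-0.0115 -0.9917  0.1284  0.4599]
 [-0.9999  0.0118  0.0018  0.0302]
 [-0.0033 -0.1283 -0.9917  1.0982]
 [ 0.      0.      0.      1.    ]]
wrist 371.64829954431775 371.64829954431775 324.5317850995783 238.2185314153018
[[ 0.2595  0.9252  0.2768  0.0924]
 [ 0.9658 -0.2483 -0.0754  0.6226]
 [-0.001   0.2869 -0.958   0.372 ]
 [ 0.      0.      0.      1.    ]]
```

View pics/scene0.png

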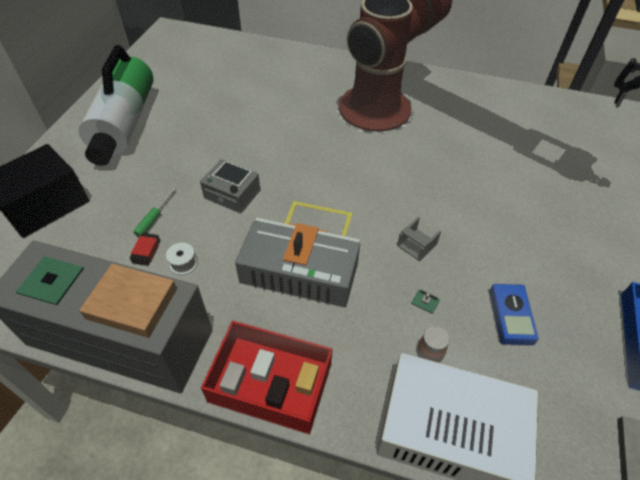

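View pics/top0.png

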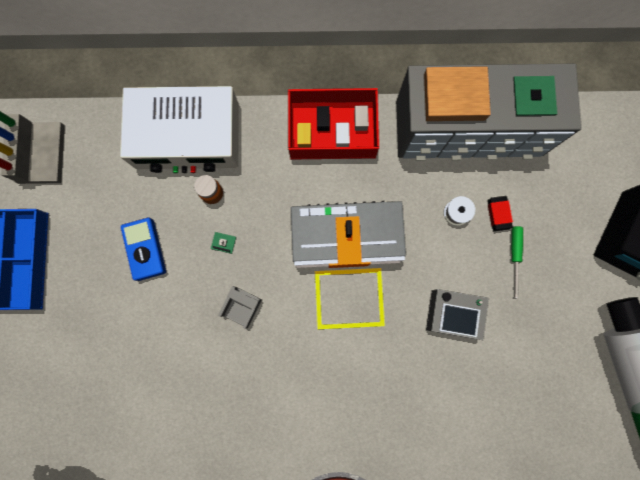

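View pics/wrist0.png

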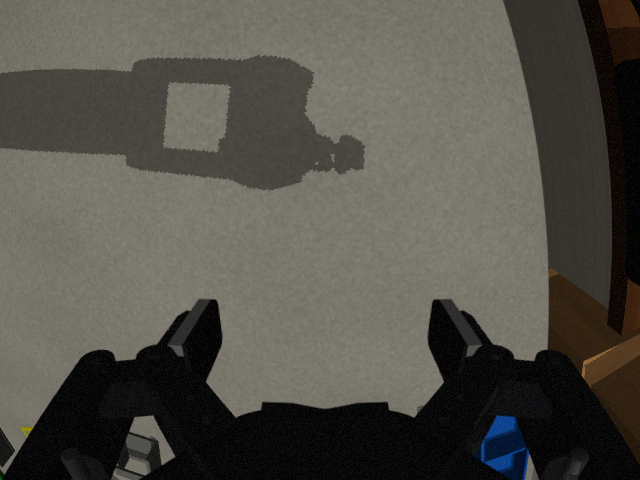

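The top view shows the outline at about (350,299), the lamp at (348,235) with its tab at (348,229), and the prototype right of the outline at (457,315). Next I measure them.

```bash
cat > h.py <<'E'
import numpy as np,cv2
from station import ctrl
def ray(d,u,v):
    T=np.array(d['T']);r=T[:3,:3]@np.array([(u-d['cx'])/d['fx'],(v-d['cy'])/d['fy'],1]);return T[:3,3],r
def onz(d,u,v,z):
    o,r=ray(d,u,v);return o+r*(z-o[2])/r[2]
def tri(d1,p1,d2,p2):
    a,r=ray(d1,*p1);b,s=ray(d2,*p2)
    k=np.linalg.lstsq(np.c_[r,-s],b-a,rcond=None)[0]
    p,q=a+r*k[0],b+s*k[1];return (p+q)/2,np.linalg.norm(p-q)
def proj(d,P):
    T=np.array(d['T']);c=T[:3,:3].T@(np.array(P)-T[:3,3]);return d['fx']*c[0]/c[2]+d['cx'],d['fy']*c[1]/c[2]+d['cy']
def crop(d,box,name,s=5):
    x0,y0,x1,y1=box;cv2.imwrite(name,cv2.resize(d['img'][y0:y1,x0:x1,::-1],None,fx=s,fy=s,interpolation=cv2.INTER_CUBIC))
def ymask(d):
    h=cv2.cvtColor(d['img'],cv2.COLOR_RGB2HSV);return cv2.inRange(h,(25,150,120),(35,255,255))
E
python3 - <<'E'
from h import *
t=ctrl.get_image('top');s=ctrl.get_image('scene')
m=ymask(t);m[:262]=0;m[335:]=0;m[:,:300]=0;m[:,400:]=0
v,u=np.nonzero(m)
P=np.array([onz(t,a,b,0)[:2] for a,b in zip(u,v)])
r=cv2.minAreaRect((P*1000).astype(np.float32));print('yellow rect mm',r)
print(cv2.boxPoints(r))
crop(t,(415,275,505,355),'pics/tproto.png',7)
crop(s,(190,150,370,310),'pics/sc1.png',4)
crop(t,(280,190,420,335),'pics/tlamp.png',4)
E
```

```text
yellow rect mm ((482.8271179199219, -31.671905517578125), (126.03157043457031, 149.36558532714844), 2.037667989730835)
[[ 417.19574    40.723038]
 [ 422.50665  -108.548096]
 [ 548.4585   -104.06685 ]
 [ 543.1476     45.204285]]
```

View pics/tproto.png

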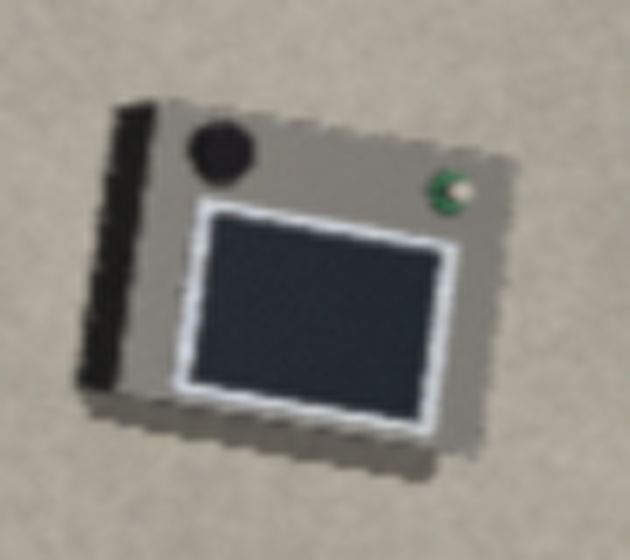

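View pics/sc1.png

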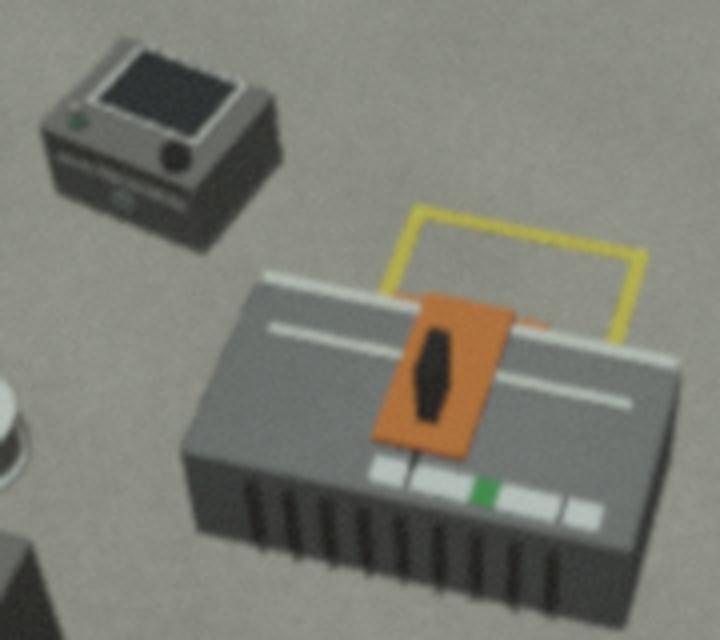

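View pics/tlamp.png

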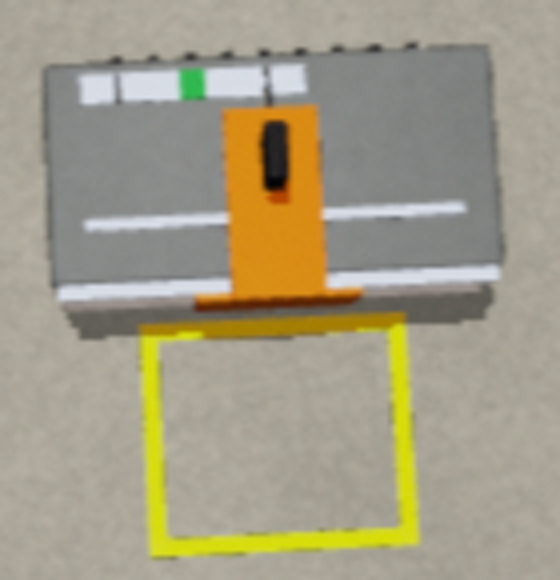

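```bash
python3 - <<'E'
from h import *
t=ctrl.get_image('top');s=ctrl.get_image('scene')
T=lambda x,y,k,ox,oy:(ox+(x+.5)/k-.5,oy+(y+.5)/k-.5)
# prototype top corners, top / scene
tp=[T(x,y,7,415,275) for x,y in [(155,100),(515,158),(480,458),(115,395)]]
sp=[T(x,y,4,190,150) for x,y in [(200,190),(42,130),(128,40),(275,97)]]  # far-left? same order guess
Q=[]
for a,b in zip(tp,sp):
    p,e=tri(t,a,s,b);print('tri',p.round(4),round(e,4));Q.append(onz(t,*a,0.06))
Q=np.array(Q);print(Q.round(4));print('c',Q.mean(0))
print('sides',[np.linalg.norm(Q[i]-Q[(i+1)%4]).round(4) for i in range(4)])
xa=(Q[0]-Q[3])+(Q[1]-Q[2]);ya=(Q[0]-Q[1])+(Q[3]-Q[2])
print('yaw x',np.degrees(np.arctan2(xa[1],xa[0])),'yaw y',np.degrees(np.arctan2(-ya[0],ya[1])))
# lamp top
L=[T(x,y,4,280,190) for x,y in [(44,66),(488,46),(501,270),(57,292)]]
S=[T(x,y,4,190,150) for x,y in [(625,550),(183,452),(262,272),(680,360)]]
for a,b in zip(L,S):
    p,e=tri(t,a,s,b);print('lamp',p.round(4),round(e,4))
L=np.array([onz(t,*a,.08) for a in L]);print(L.round(4),L.mean(0),[np.linalg.norm(L[i]-L[(i+1)%4]).round(4) for i in range(4)])
xa=(L[0]-L[3])+(L[1]-L[2]);ya=(L[0]-L[1])+(L[3]-L[2])
print('yaw x',np.degrees(np.arctan2(xa[1],xa[0])),'yaw y',np.degrees(np.arctan2(-ya[0],ya[1])))
# tab top centre
print('tab',tri(t,T(276,128,4,280,190),s,T(440,334,4,190,150)))
for n,(u,v) in dict(module=(224,242),bracket=(240,308),driverTip=(516,298),driverMid=(516,245),spool=(461,210),battery=(501,214)).items(): print(n,onz(t,u,v,0.015).round(3))
E
```

```text
tri [ 0.5002 -0.2134  0.0554] 0.0051
tri [ 0.4814 -0.3229  0.0537] 0.0047
tri [ 0.3915 -0.3075  0.0515] 0.0058
tri [ 0.4119 -0.1996  0.0521] 0.0025
[[ 0.5007 -0.2149  0.06  ]
 [ 0.4819 -0.3231  0.06  ]
 [ 0.3927 -0.3077  0.06  ]
 [ 0.4125 -0.1992  0.06  ]]
c [ 0.44696901 -0.26121086  0.06      ]
sides [np.float64(0.1098), np.float64(0.0906), np.float64(0.1103), np.float64(0.0896)]
yaw x -9.973889819295598 yaw y -10.106721267276928
lamp [0.6804 0.0935 0.0761] 0.0011
lamp [ 0.6884 -0.1425  0.0732] 0.004
lamp [ 0.5669 -0.145   0.0794] 0.0025
lamp [0.5582 0.089  0.0789] 0.0032
[[ 0.6795  0.0938  0.08  ]
 [ 0.6874 -0.1432  0.08  ]
 [ 0.5672 -0.1461  0.08  ]
 [ 0.5584  0.0874  0.08  ]] [ 0.62311486 -0.02705401  0.08      ] [np.float64(0.2371), np.float64(0.1203), np.float64(0.2336), np.float64(0.1213)]
yaw x 2.1916037888112436 yaw y 2.049102032946791
tab (array([ 0.63141109, -0.02200446,  0.14719675]), np.float64(0.006895862247861645))
module [0.613 0.248 0.015]
bracket [0.465 0.211 0.015]
driverTip [ 0.48  -0.4    0.015]
driverMid [ 0.598 -0.407  0.015]
spool [ 0.68  -0.288  0.015]
battery [ 0.67  -0.378  0.015]
```

Poses agree with each other: outline (0.483,-0.032) with yaw 2.1°, lamp centre (0.623,-0.027), and prototype (0.447,-0.261) with yaw -10°. The top edges come out 110 x 90 mm, at about 53 mm high against 60. I will go to the prototype's right side with the jaws at 50 mm for a two-point push.

```bash
python3 -m handwheel '{"offset":[[0.7,-1,0],[1.4,-2,0],[2.1,-3,0],[2.8,-4,0],[3.5,-5,0],[4.2,-6,0],[4.9,-7,0],[5.6,-8,0],[6.3,-9,0],[7.1,-10,0]],"roll":[-0.7,-1.4,-2.1,-2.8,-3.5,-4.2,-4.9,-5.6,-6.3,-7]}' 50 40
```

```text
t: 1.35
tool_pos: [0.4463, 0.2027, 0.2317]
tool_rot: [-3.014, -0.886, -0.002]
contact_force: [0.1, 0.4, -0.3]
opening: 0.0504
```

```bash
python3 -m handwheel '{"offset":[[0,-1.2,0],[0,-2.4,0],[0,-3.6,0],[0,-4.8,0],[0,-6,0],[0,-7.2,0],[-0.1,-8.4,0],[-0.2,-9.6,0],[-0.3,-10.8,0],[-0.35,-12,0]],"roll":[-0.7,-1.4,-2.1,-2.8,-3.5,-4.2,-4.9,-5.6,-6.4,-7.2]}'
python3 -m handwheel '{"offset":[[0,-0.7,0],[0,-1.4,0],[0,-1.75,-0.5],[0,-1.75,-1.5],[0,-1.75,-2.4],[0,-1.75,-2.4],[0,-1.75,-2.4],[0,-1.75,-2.4],[0,-1.75,-2.4],[0,-1.75,-2.4]],"roll":[0,0,0,0,0,0,0,0,0,0]}'
python3 - <<'E'
from h import *
d=ctrl.get_image('wrist');cv2.imwrite('pics/w1.png',d['img'][...,::-1]);t=ctrl.get_image('top');crop(t,(395,230,545,380),'pics/t1.png',4)
o=ctrl.get_obs();R=cv2.Rodrigues(np.array(o['tool_rot']))[0];print(o['tool_pos'],np.degrees(np.arctan2(R[1,0],R[0,0])))
E
```

```text
t: 2.35
tool_pos: [0.431, -0.2776, 0.2316]
tool_rot: [3.128, -0.287, 0.001]
contact_force: [0.5, -0.2, 0.4]
opening: 0.0499
t: 3.35
tool_pos: [0.4325, -0.3463, 0.1375]
tool_rot: [3.127, -0.28, 0.004]
contact_force: [0.3, 0.2, 0.1]
opening: 0.0501
[ 0.43208662 -0.34592564  0.13657517] -10.250691166806062
```

View pics/w1.png

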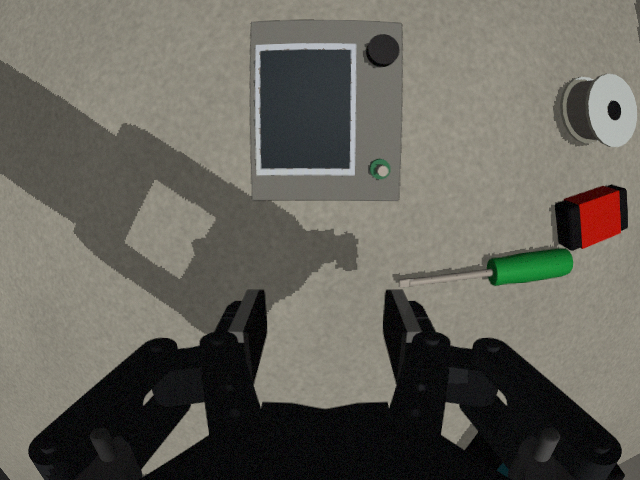

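View pics/t1.png

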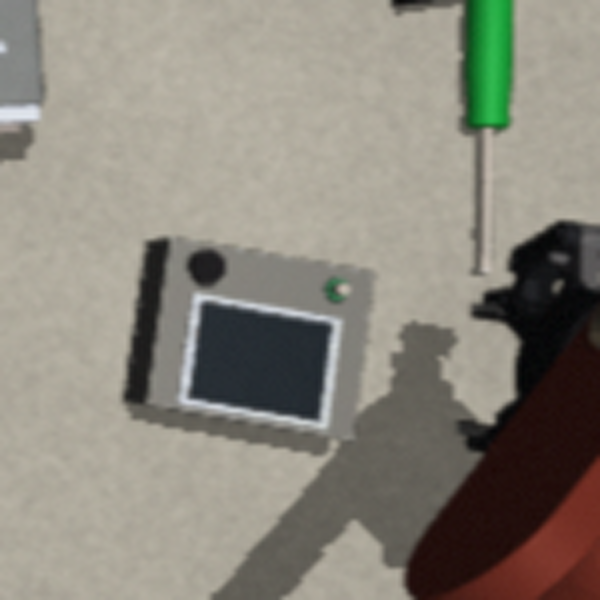

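The wrist view shows the gripper square to the prototype's right face, and the driver is clear of both fingers. Descending next.

```bash
python3 -m handwheel '{"offset":[[0,0,-0.6],[0,0,-1.2],[0,0,-1.8],[0,0,-2.4],[0,0,-2.8],[0,0,-3],[0,0,-3],[0,0,-3],[0,0,-3],[0,0,-3]],"roll":[0,0,0,0,0,0,0,0,0,0]}'
python3 - <<'E'
from h import *
d=ctrl.get_image('wrist');cv2.imwrite('pics/w2.png',d['img'][...,::-1])
# rigid arc plan
c0=np.array([.447,-.261]);c1=np.array([.4828,-.0317]);a0=-10.;a1=2.1
ya=lambda a:np.array([-np.sin(np.radians(a)),np.cos(np.radians(a))])
for D in (.066,):
  print('contact tcp',c0-D*ya(a0),'end',c1-D*ya(a1))
E
```

```text
t: 4.45
tool_pos: [0.4323, -0.3462, 0.0166]
tool_rot: [3.128, -0.281, 0.003]
contact_force: [0.6, -0.4, 0.1]
opening: 0.0503
contact tcp [ 0.43553922 -0.32599731] end [ 0.48521848 -0.09765567]
```

View pics/w2.png

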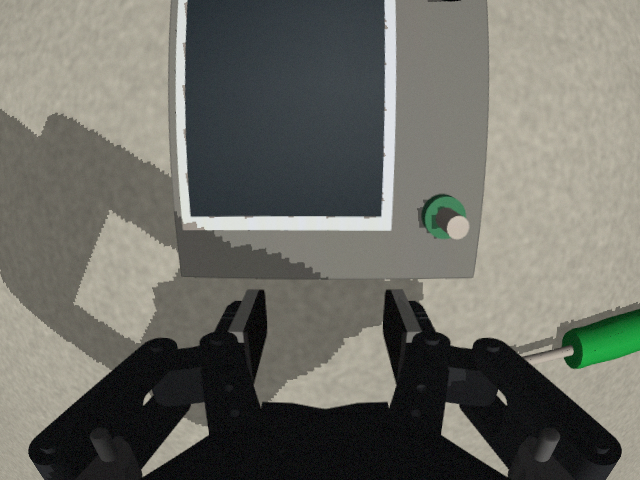

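```bash
python3 -m handwheel '{"offset":[[0.05,0.3,0],[0.1,0.5,0],[0.13,0.7,0],[0.17,0.9,0],[0.2,1.15,0],[0.25,1.4,0],[0.3,1.65,0],[0.35,1.9,0],[0.4,2.2,0],[0.44,2.5,0]],"roll":[0,0,0,0,0,0,0,0,0,0]}'
python3 - <<'E'
from h import *
d=ctrl.get_image('wrist');cv2.imwrite('pics/w3.png',d['img'][...,::-1]);t=ctrl.get_image('top');crop(t,(330,230,480,380),'pics/t3.png',5)
print(ctrl.get_obs()['tool_pos'],ctrl.get_obs()['contact_force'])
E
```

```text
t: 5.5
tool_pos: [0.4495, -0.2447, 0.0155]
tool_rot: [3.129, -0.281, 0.001]
contact_force: [-0.5, -3.7, 1.6]
opening: 0.0499
[ 0.44899935 -0.24301465  0.01478562] [-0.50601111  0.98725044  0.81679999]
```

View pics/w3.png

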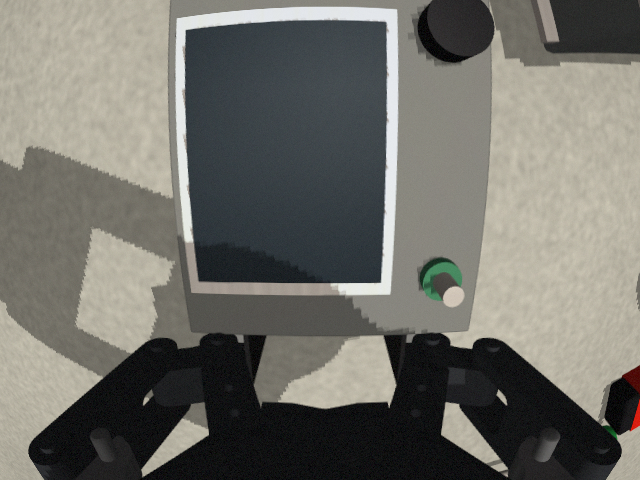

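View pics/t3.png

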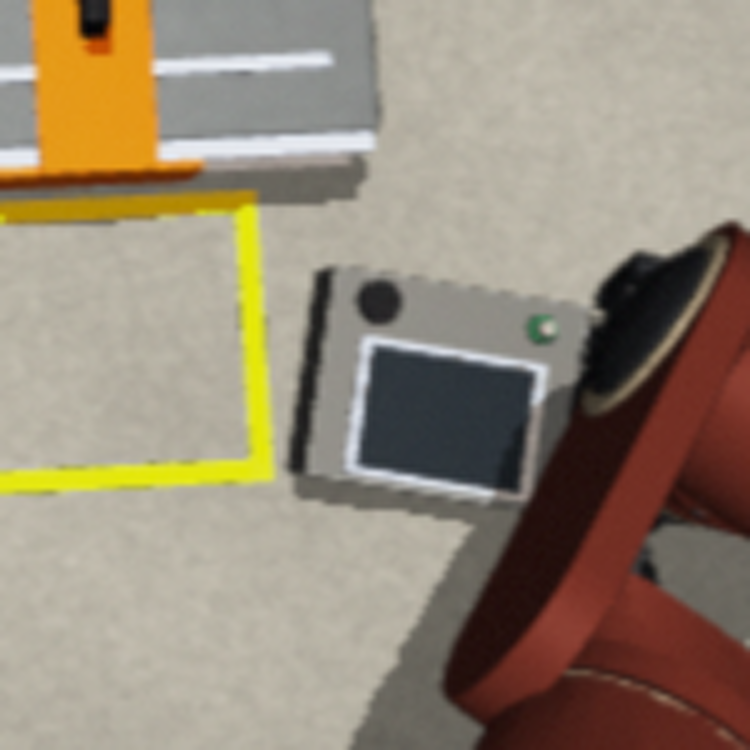

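```bash
python3 - <<'E'
from h import *
t=ctrl.get_image('top')
T=lambda x,y,k,ox,oy:(ox+(x+.5)/k-.5,oy+(y+.5)/k-.5)
A=onz(t,*T(337,267,5,330,230),.06);B=onz(t,*T(305,475,5,330,230),.06);print(A,B)
e=A-B;a=np.arctan2(e[1],e[0]);print(np.degrees(a),np.linalg.norm(e))
c=(A+B)/2-.055*np.array([-np.sin(a),np.cos(a),0]);print('centre',c)
tcp=np.array(ctrl.get_obs()['tool_pos']);v=(c-tcp)[:2];print('dist',v, np.linalg.norm(v))
E
```

```text
[ 0.51412829 -0.13092966  0.06      ] [ 0.42679738 -0.11467234  0.06      ]
-10.545342320005465 0.08883123450834135
centre [ 0.46039709 -0.17687207  0.06      ]
dist [0.01150407 0.0667885 ] 0.06777202082035641
```

```bash
python3 -m handwheel '{"offset":[[0.09,0.3,0],[0.18,0.62,0],[0.26,0.94,0],[0.34,1.26,0],[0.42,1.58,0],[0.5,1.9,0],[0.58,2.2,0],[0.65,2.5,0],[0.72,2.8,0],[0.79,3.1,0]],"roll":[0.2,0.38,0.56,0.74,0.92,1.1,1.28,1.46,1.63,1.8]}'
python3 - <<'E'
from h import *
d=ctrl.get_image('wrist');cv2.imwrite('pics/w4.png',d['img'][...,::-1]);t=ctrl.get_image('top');crop(t,(290,230,440,350),'pics/t4.png',5)
print(ctrl.get_obs()['tool_pos'],ctrl.get_obs()['contact_force'])
E
```

```text
t: 6.65
tool_pos: [0.4809, -0.1205, 0.0152]
tool_rot: [-3.141, -0.017, 0.001]
contact_force: [-0.1, -2.8, -1.1]
opening: 0.05
[ 0.48090135 -0.11965205  0.01515985] [-0.57773328  0.31504199  0.20948881]
```

View pics/w4.png

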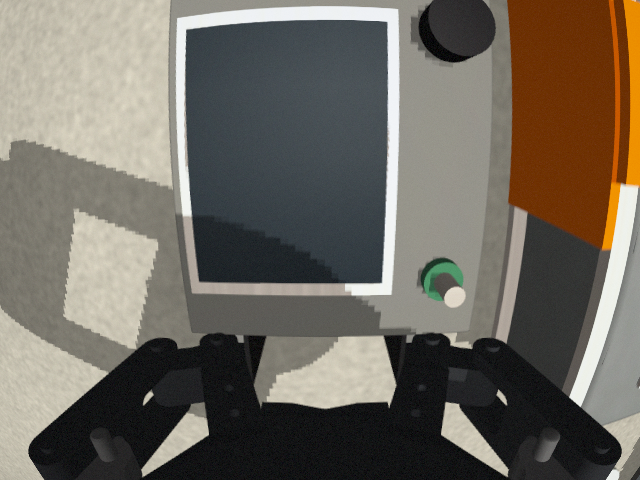

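View pics/t4.png

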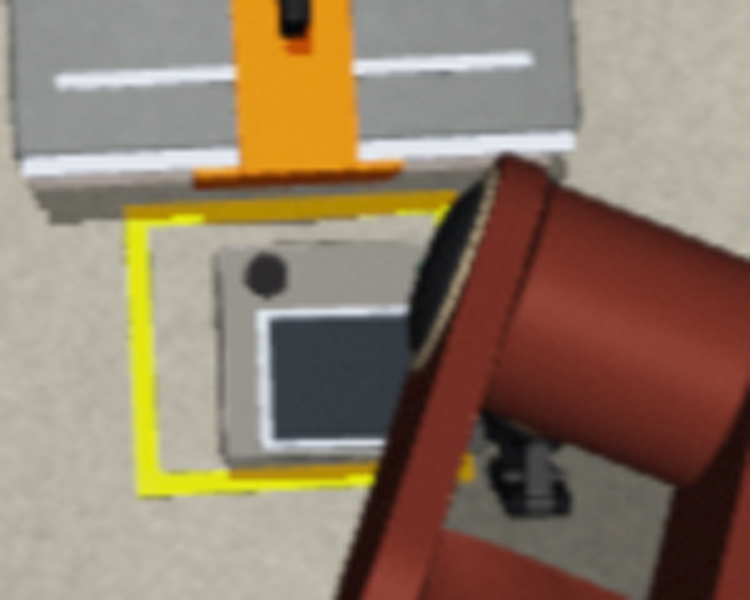

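```bash
python3 - <<'E'
from h import *
t=ctrl.get_image('top')
T=lambda x,y,k,ox,oy:(ox+(x+.5)/k-.5,oy+(y+.5)/k-.5)
A=onz(t,*T(219,245,5,290,230),.06);B=onz(t,*T(226,467,5,290,230),.06);print(A,B)
e=A-B;a=np.arctan2(e[1],e[0]);print(np.degrees(a),np.linalg.norm(e))
for a in (a,np.radians(.9)):
  c=(A+B)/2-.055*np.array([-np.sin(a),np.cos(a),0]);print('centre',c)
o=ctrl.get_obs();R=cv2.Rodrigues(np.array(o['tool_rot']))[0];print(o['tool_pos'],np.degrees(np.arctan2(R[1,0],R[0,0])))
E
```

```text
[0.52508302 0.00434542 0.06      ] [0.43147095 0.00280215 0.06      ]
0.9444809725915077 0.09362479824037151
centre [ 0.47918358 -0.05141874  0.06      ]
centre [ 0.47914089 -0.05141943  0.06      ]
[ 0.48087543 -0.12034928  0.01522013] 0.6202148206250104
```

```bash
python3 -m handwheel '{"offset":[[0.03,0.1,0],[0.06,0.2,0],[0.09,0.3,0],[0.11,0.4,0],[0.13,0.5,0],[0.13,0.5,0],[0.13,0.5,0],[0.13,0.3,0],[0.13,-0.2,0],[0.13,-0.7,0]],"roll":[0.05,0.1,0.15,0.2,0.25,0.25,0.25,0.25,0.25,0.25]}'
python3 -m handwheel '{"offset":[[0,-0.2,0.5],[0,-0.2,1.5],[0,-0.2,2.5],[0,-0.2,3.5],[0,-0.2,4.5],[0,-1.2,4.8],[0,-2.3,4.8],[0,-3.4,4.8],[0,-3.4,4.8],[0,-3.4,4.8]],"roll":[0,0,0,0,0,0,0,0,0,0]}' 
python3 - <<'E'
from h import *
d=ctrl.get_image('wrist');cv2.imwrite('pics/w5.png',d['img'][...,::-1]);t=ctrl.get_image('top');crop(t,(290,190,420,340),'pics/t5.png',5)
s=ctrl.get_image('scene');crop(s,(230,180,370,310),'pics/s5.png',5)
print(ctrl.get_obs()['tool_pos'])
E
```

```text
t: 7.8
tool_pos: [0.4859, -0.1501, 0.0153]
tool_rot: [-3.141, -0.057, 0.0]
contact_force: [-0.0, 0.7, 0.7]
opening: 0.05
t: 8.8
tool_pos: [0.4855, -0.2865, 0.2069]
tool_rot: [-3.14, -0.053, 0.001]
contact_force: [-0.5, 0.4, -0.4]
opening: 0.0501
[ 0.4858764  -0.28469279  0.20698331]
```

View pics/t5.png

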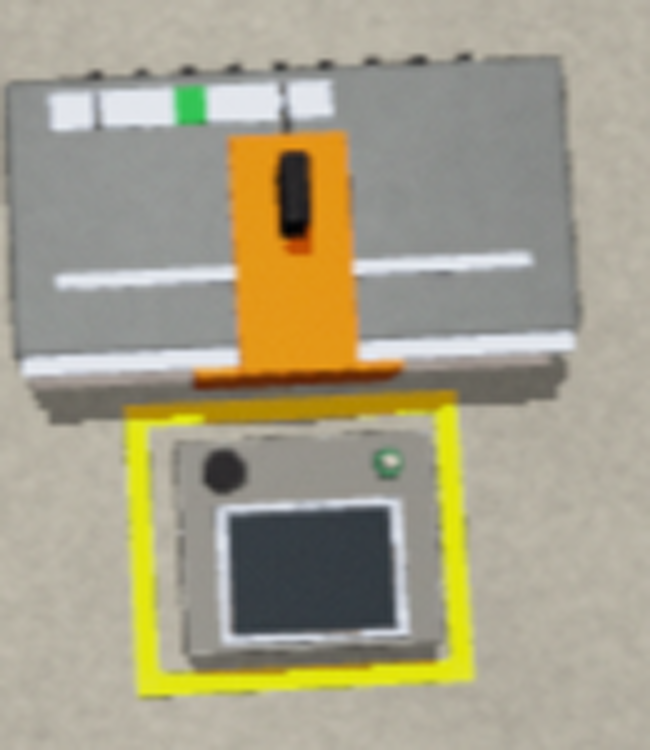

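View pics/s5.png

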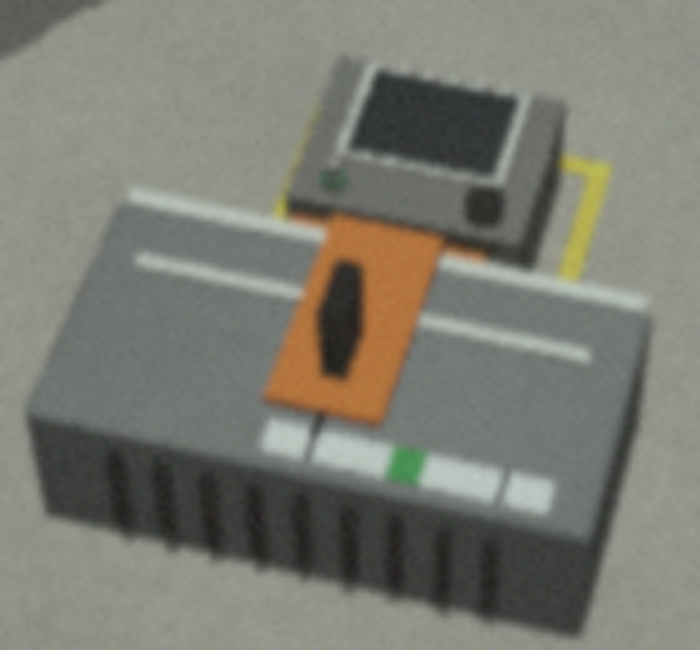

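View pics/w5.png

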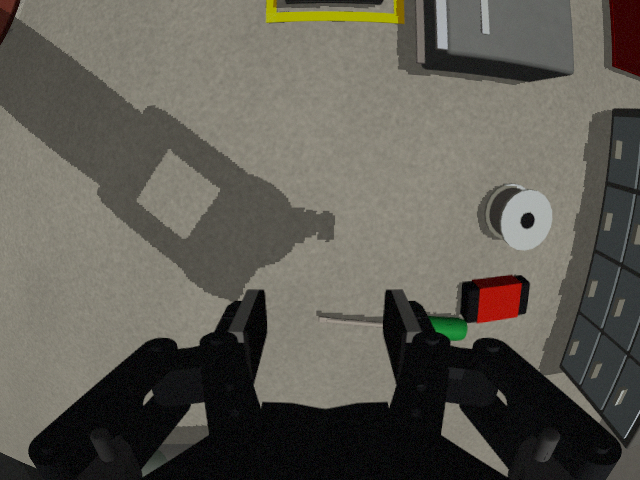

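```bash
python3 - <<'E'
from h import *
t=ctrl.get_image('top');s=ctrl.get_image('scene')
T=lambda x,y,k,ox,oy:(ox+(x+.5)/k-.5,oy+(y+.5)/k-.5)
Q=np.array([onz(t,*T(x,y,5,290,190),.06) for x,y in [(174,438),(437,426),(445,642),(188,656)]])
print(Q.round(4),'c',Q.mean(0),[np.linalg.norm(Q[i]-Q[(i+1)%4]).round(4) for i in range(4)])
xa=(Q[0]-Q[3])+(Q[1]-Q[2]);ya=(Q[0]-Q[1])+(Q[3]-Q[2])
print('yaw x',np.degrees(np.arctan2(xa[1],xa[0])),'yaw y',np.degrees(np.arctan2(-ya[0],ya[1])))
# tab: top far edge mid: top view, scene
for n,p,q in [('tab top robot-far edge',(294,151),(0,0)),]:
    print(onz(t,*T(*p,5,290,190),.129))
lc=np.array([.623,-.027])
for z,dx in [(.129,.015),(.129,-.015),(.085,-.015)]:
    P=[lc[0]+dx*.9994,lc[1]+dx*.037,z]
    u,v=proj(t,P);print('expect top crop',(u-290)*5,(v-190)*5, end=' ');u,v=proj(s,P);print('scene crop',(u-230)*5,(v-180)*5)
# measured tab: two-view with top-face center guess and foot
p,e=tri(t,T(294,151,5,290,190),s,T(338,345,5,230,180));print('x',p,e)
h=cv2.cvtColor(t['img'],cv2.COLOR_RGB2GRAY)
print(h[216:242,342:358])
E
```

```text
[[ 0.5283  0.0235  0.06  ]
 [ 0.5321 -0.0888  0.06  ]
 [ 0.4408 -0.0898  0.06  ]
 [ 0.4362  0.0188  0.06  ]] c [ 0.48436918 -0.03408387  0.06      ] [np.float64(0.1124), np.float64(0.0913), np.float64(0.1086), np.float64(0.0922)]
yaw x 1.7792992368089189 yaw y 2.1799930150767355
[ 0.63927084 -0.0260529   0.129     ]
expect top crop 293.02978163604024 152.104531098815 scene crop 324.67662502634937 302.87309758314325
expect top crop 297.2038226021033 225.3698814304829 scene crop 345.5256490875428 246.72845862563463
expect top crop 291.277710496872 241.2456241301244 scene crop 347.6042546632115 313.12482879920736
x [ 0.64216563 -0.02409791  0.10930747] 0.006344987060025014
[[150 148 152 150 126 111 136 152 154 153 154 153 154 154 158 158]
 [160 159 160 159 155 153 157 160 160 159 158 159 157 159 158 159]
 [159 159 159 160 158 157 158 158 158 158 158 158 160 158 158 158]
 [160 160 159 158 156 153 153 152 153 156 159 158 159 159 159 158]
 [159 159 158 142 109  82  73  72  81 121 154 159 158 157 158 158]
 [159 159 155 124  64  45  41  41  43  79 129 156 159 157 157 159]
 [159 159 154 115  
[... 621 characters left out ...]
  45 113 156 159 159 159 159]
 [159 160 157 115  38  32  41  39  35  44 112 155 160 159 159 159]
 [160 160 156 116  38  34  43  37  33  45 114 155 159 160 159 159]
 [161 159 155 117  35  15  19  16  17  41 113 157 159 160 159 159]
 [159 160 155 116  35   9   6   7  13  59 122 156 159 159 159 159]
 [160 160 156 120  46  12  14  13  23  74 131 157 160 159 159 160]
 [159 159 158 140  94  54  47  53  55  86 132 157 159 159 159 159]
 [159 160 159 156 147 122  98  96  95 103 134 157 159 159 159 159]
 [160 160 160 158 141 116 103 102 102 105 136 156 159 159 159 159]
 [160 159 160 159 155 136 113 111 109 113 137 156 159 159 159 158]
 [161 161 159 160 159 156 152 151 152 152 155 159 159 159 160 159]]
```

The prototype is at (0.484,-0.034), yaw about 2°, so about 3 mm off. The top-view tab edges match their prediction, and the pointer is at the closed mark. Next I go over the tab with the jaws along the lamp's y.

```bash
python3 -m handwheel '{"offset":[[0.3,0.6,0],[0.7,1.3,0],[1,1.9,0],[1.4,2.6,0],[1.7,3.2,0],[2.1,3.9,0],[2.4,4.5,0],[2.8,5.2,0],[3.1,5.8,0],[3.43,6.44,0]],"roll":[-1.4,-2.8,-4.2,-5.6,-7,-8.4,-9.8,-11.2,-12.6,-14]}' 50
python3 -m handwheel '{"offset":[[0,0,0],[0,0,0],[0,0,0],[0,0,0],[0,0,0],[0,0,0],[0,0,0],[0,0,0],[0,0,0],[0,0,0]],"roll":[-0.97,-0.97,-0.97,-0.97,-0.97,-0.97,-0.97,-0.97,-0.97,-0.97]}'
python3 - <<'E'
from h import *
d=ctrl.get_image('wrist');cv2.imwrite('pics/w6.png',d['img'][...,::-1]);np.savez('w6.npz',**d)
o=ctrl.get_obs();R=cv2.Rodrigues(np.array(o['tool_rot']))[0];print(o['tool_pos'],np.degrees(np.arctan2(R[1,0],R[0,0])));print(np.array(d['T']).round(3))
E
```

```text
t: 10.05
tool_pos: [0.6234, -0.0259, 0.2074]
tool_rot: [-2.367, 2.066, -0.0]
contact_force: [0.4, 0.1, -0.5]
opening: 0.0501
t: 11.05
tool_pos: [0.6232, -0.0279, 0.2073]
tool_rot: [2.264, -2.178, -0.0]
contact_force: [-0.3, -0.1, 0.3]
opening: 0.05
[ 0.6232029  -0.02792874  0.20728956] -87.77673634316766
[[ 0.039 -0.957 -0.288  0.697]
 [-0.999 -0.038 -0.01  -0.025]
 [-0.001  0.288 -0.958  0.349]
 [ 0.     0.     0.     1.   ]]
```

View pics/w6.png

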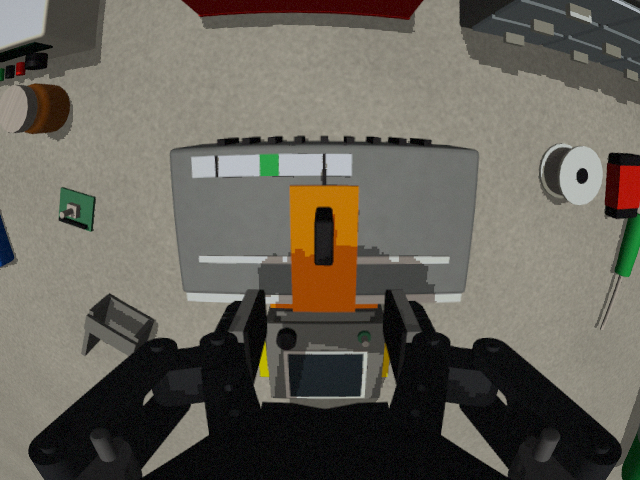

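The wrist view shows the tab centred at (324,235) between the fingers, with the pointer at (324,170) on the closed mark and the green band at (269,165). I lower 40 mm for a second view and triangulate the tab.

```bash
python3 -m handwheel '{"offset":[[0,0,-0.3],[0,0,-0.6],[0,0,-0.9],[0,0,-1],[0,0,-1],[0,0,-1],[0,0,-1],[0,0,-1],[0,0,-1],[0,0,-1]],"roll":[0,0,0,0,0,0,0,0,0,0]}'
python3 - <<'E'
from h import *
d=ctrl.get_image('wrist');np.savez('w7.npz',**d);crop(d,(250,120,400,320),'pics/w7.png',3)
d=np.load('w6.npz');crop(d,(270,140,380,320),'pics/w6c.png',3)
E
```

```text
t: 12.1
tool_pos: [0.6233, -0.0279, 0.1677]
tool_rot: [-2.264, 2.178, -0.001]
contact_force: [0.1, -0.0, 0.0]
opening: 0.05
```

View pics/w7.png

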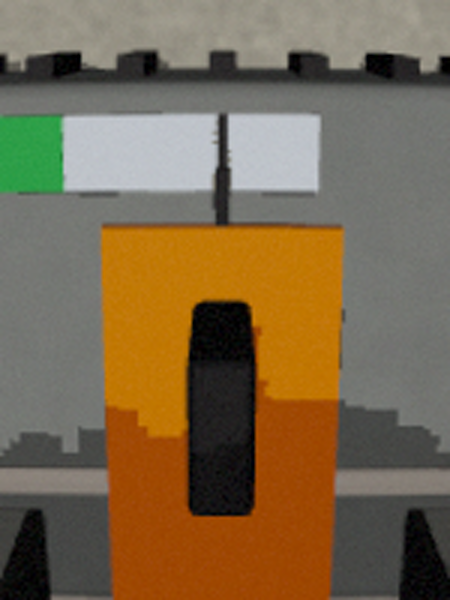

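View pics/w6c.png

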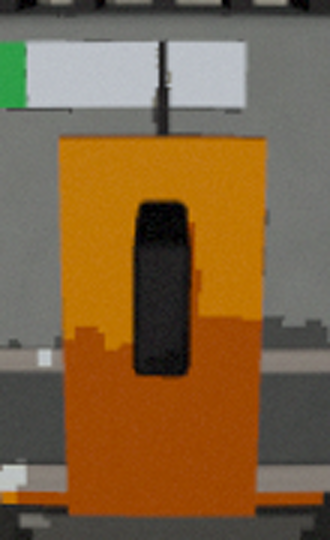

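```bash
python3 - <<'E'
from h import *
def fray(d,u,v):
    T=d['T'];x,y=(u-d['cx'])/d['fx'],(v-d['cy'])/d['fy'];r=np.hypot(x,y)
    k=np.array([x/r*np.sin(r),y/r*np.sin(r),np.cos(r)]);return T[:3,3],T[:3,:3]@k
def trif(a,p,b,q):
    o,r=fray(a,*p);w,s=fray(b,*q);k=np.linalg.lstsq(np.c_[r,-s],w-o,rcond=None)[0]
    return ((o+r*k[0])+(w+s*k[1]))/2,np.linalg.norm(o+r*k[0]-w-s*k[1])
def fz(d,p,z):
    o,r=fray(d,*p);return o+r*(z-o[2])/r[2]
A=np.load('w6.npz');B=np.load('w7.npz')
c=lambda x,y,ox,oy:(ox+(x+.5)/3-.5,oy+(y+.5)/3-.5)
for n,p,q in [('near',(161,375),(221,514)),('far',(161,247),(221,362)),('orange far edge',(163,136),(222,226))]:
    P,Q=c(*p,270,140),c(*q,250,120);print(n,trif(A,P,B,Q),fz(B,Q,.129 if n!='orange far edge' else .085))
E
```

```text
near (array([ 0.61288113, -0.02722407,  0.12689049]), np.float64(0.00015103806046640008)) [ 0.61385995 -0.02727054  0.129     ]
far (array([ 0.63851839, -0.02620846,  0.11728782]), np.float64(0.00015563464784252245)) [ 0.6421058  -0.02619509  0.129     ]
orange far edge (array([ 0.65812454, -0.02567446,  0.08775292]), np.float64(0.0001098525848270106)) [ 0.65763717 -0.02562982  0.085     ]
```

Two wrist heights put the tab's near top edge at 0.127, against the stated 0.129, and its centre at about (0.626,-0.027). I descend to TCP 0.096 and close.

```bash
python3 -m handwheel '{"offset":[[0.06,0.02,-0.4],[0.06,0.02,-0.8],[0.06,0.02,-1.2],[0.06,0.02,-1.5],[0.06,0.02,-1.7],[0.06,0.02,-1.8],[0.06,0.02,-1.8],[0.06,0.02,-1.8],[0.06,0.02,-1.8],[0.06,0.02,-1.8]],"roll":[0,0,0,0,0,0,0,0,0,0]}'
python3 -m handwheel '{"offset":[[0,0,0],[0,0,0],[0,0,0],[0,0,0],[0,0,0],[0,0,0],[0,0,0],[0,0,0],[0,0,0],[0,0,0]],"roll":[0,0,0,0,0,0,0,0,0,0]}' 0 60
python3 - <<'E'
from h import *
d=ctrl.get_image('wrist');cv2.imwrite('pics/w8.png',d['img'][...,::-1])
t=ctrl.get_image('top');cv2.imwrite('pics/t8.png',t['img'][...,::-1])
E
```

```text
t: 13.15
tool_pos: [0.6261, -0.0272, 0.0962]
tool_rot: [-2.263, 2.177, -0.002]
contact_force: [0.6, 0.1, -0.0]
opening: 0.0499
t: 14.15
tool_pos: [0.6257, -0.0272, 0.0956]
tool_rot: [-2.264, 2.178, -0.0]
contact_force: [-2.1, -1.1, 3.9]
opening: 0.0112
```

View pics/w8.png

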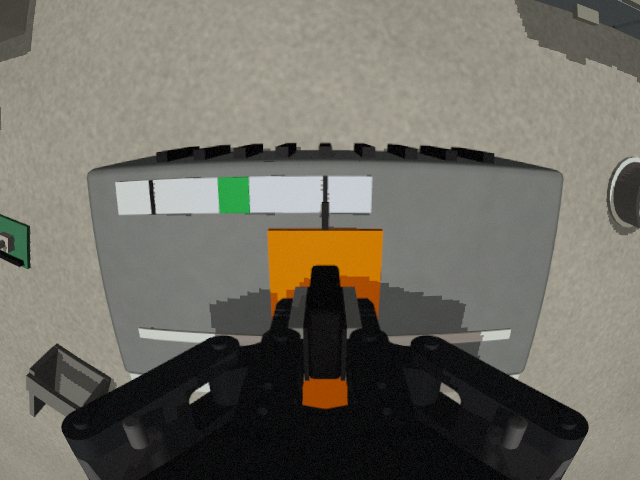

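View pics/t8.png

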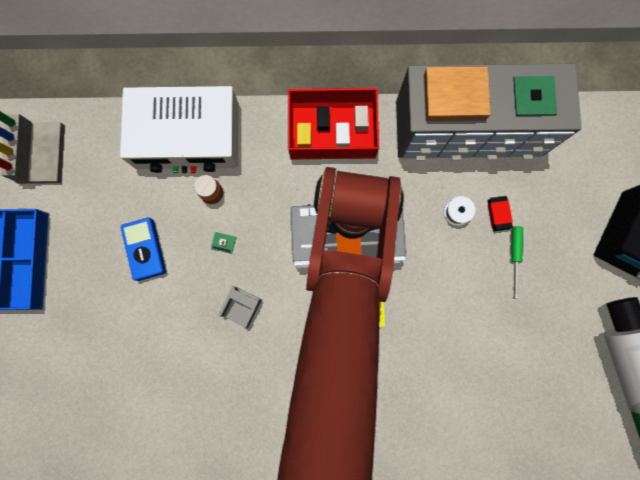

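The tab is pinched at 11 mm opening, with the shutter still closed. Sliding it 40 mm now.

```bash
python3 -m handwheel '{"offset":[[0,0.12,0],[-0.01,0.24,0],[-0.01,0.36,0],[-0.02,0.48,0],[-0.02,0.6,0],[-0.03,0.72,0],[-0.03,0.84,0],[-0.04,0.95,0],[-0.04,1,0],[-0.04,1,0]],"roll":[0,0,0,0,0,0,0,0,0,0]}'
python3 -m handwheel '{"offset":[[0,0,0],[0,0,0],[0,0,0],[0,0,0],[0,0,0],[0,0,0],[0,0,0],[0,0,0],[0,0,0],[0,0,0]],"roll":[0,0,0,0,0,0,0,0,0,0]}'
python3 - <<'E'
from h import *
d=ctrl.get_image('wrist');cv2.imwrite('pics/w9.png',d['img'][...,::-1]);crop(d,(150,150,420,300),'pics/w9c.png',2.9)
t=ctrl.get_image('top');crop(t,(280,180,420,340),'pics/t9.png',3)
s=ctrl.get_image('scene');crop(s,(210,150,390,310),'pics/s9.png',3.5)
print(ctrl.get_obs()['tool_pos'])
E
```

```text
t: 15.25
tool_pos: [0.6242, 0.0127, 0.0955]
tool_rot: [2.264, -2.177, 0.002]
contact_force: [-2.2, -5.4, 4.3]
opening: 0.0112
t: 16.25
tool_pos: [0.6243, 0.0124, 0.0955]
tool_rot: [2.264, -2.177, 0.002]
contact_force: [-0.8, -4.9, 5.2]
opening: 0.0115
[0.62426267 0.01240153 0.09556439]
```

View pics/w9.png

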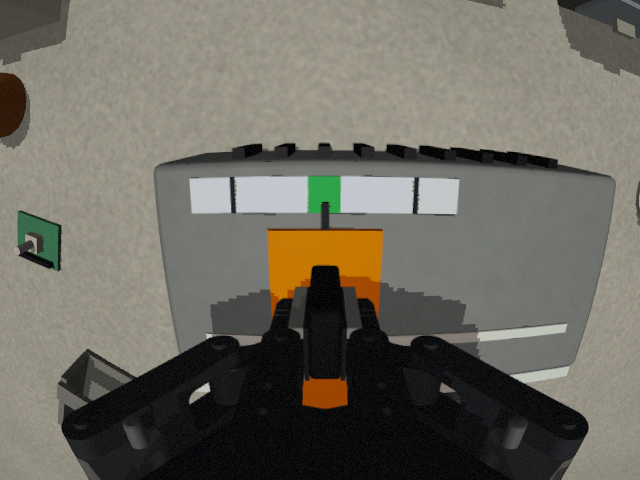

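View pics/s9.png

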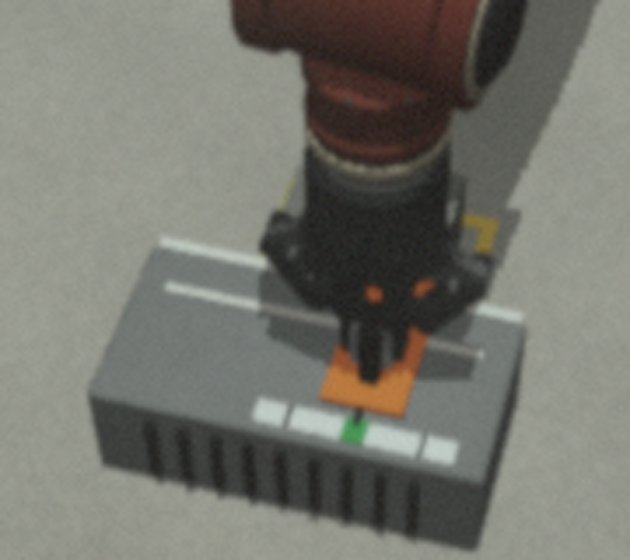

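View pics/t9.png

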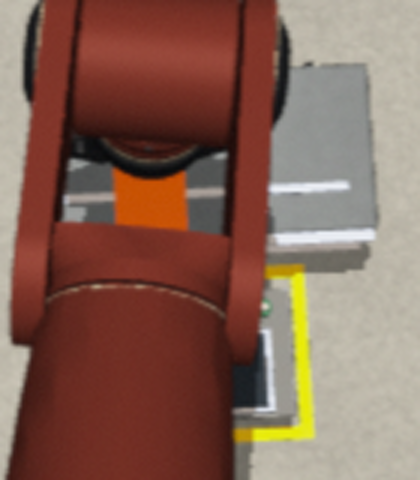

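The pointer at (325,212) is in the middle of the green band (columns 308–340). The hold is steady, and the visible part of the prototype still sits inside the tape. Handing in.

```bash
python3 -c "
from station import ctrl
print(ctrl.get_obs()['t'],ctrl.get_obs()['opening']);print(ctrl.finish_job())"
```

```text
16.4 0.01118610069252956
the job is handed in; nothing more can be done
None
```

I pushed the prototype into the taped outline with the shutter closed, then slid the shutter half open. The job was handed in at 16.4 s with the gripper still holding the tab; no verdict was reported.

- **Prototype:** Before the shutter was opened, its centre measured about 3 mm from the outline's centre and its yaw was within 1° of the lamp's. At the end the arm hid most of it from the top camera, so I could only confirm that its visible right edge was still inside the tape.
- **Shutter:** After a 40 mm slide the pointer stood in the middle of the green band, and the TCP moved by only about 0.3 mm over the next second. The gripper opening was 11 mm and the commanded grip 60 N. The measured spring reaction was about 5 N, which fits the expected 6 N at half travel.
- **Other things on the bench:** The path stayed clear of them. None looked moved in the top view taken just before the slide.
- **Disagreements:** Heights from the top and scene views together were off. The prototype's top came out 5–8 mm low, and one rough first try put the tab's top 18 mm too high. I worked from the top view and the wrist views instead. The wrist views gave 127 mm for the tab's near top edge (129 mm stated). Its far edge came out at 117 mm, because that edge was hard to pick out.

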